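# Open the push-and-turn solvent bottle

## Task

Open the solvent bottle that has the wide push-and-turn safety cap: push the cap down hard and, keeping it pushed, turn it counter-clockwise until it comes up gently against its open stop (do not wrench it), then lift it straight off. Set the cap down, without dropping it, mouth down inside the black parts tray and let go; the bottle stays upright in its holder pocket and everything else stays where it is.

Things in the scene. Friction and masses are not known exactly. Their poses are not given: they have to be found in the camera images.
- bottle: Square white plastic solvent bottle, 70 x 70 x 122 mm body, shoulder to 137 mm, neck 34 mm across to 162 mm, 0.4 to 0.8 kg; the taller of the two bottles. Origin: centre of its underside, z up. Stands loose in a holder pocket (1.5 mm play each side), which keeps it from turning. Neck: three lugs 42 mm across with an end stop either way.
- cap: Its round ribbed pale cap, 52.5 mm across, 29 mm tall, 40 g. Origin: centre of its lower rim, z up to its top; closed it lies 148 mm above the bottle's origin with x within 0.1 rad of the bottle's x. Two pieces: an outer shell that you grip, and inside it the cap proper, whose pose this is. Grip the round sides in any yaw, about 20 mm above the rim (TCP), with 30 to 50 N.
- cap_top (a point): Centre of the cap's flat top when unpushed, 29 mm above the rim. Unpushed, the shell spins idly. Pushed, it springs down 3.5 mm (9 N starts, 14 N ends it) and its teeth catch the inner cap in 0 to 45 degrees of idle turn, hidden; the liner yields 1 to 2 mm more. Push about 20 N throughout. Over 55 N of push and stop load together breaks the cap.
- neck_top (a point): Centre of the neck's top face, 162 mm above the bottle's origin. Once the teeth have caught, the inner cap drags below 0.12 Nm, is free of the lugs 32 degrees counter-clockwise (from above) of the bottle's x and meets its open stop at about 38: torque climbs steeply; stop at 0.25 to 0.35 Nm. Then it lifts straight off with no force; clear when raised 20 mm.
- holder: Stainless sheet holder screwed to the bench, 79 x 155 x 53 mm, walls and floor 3 mm, open on top. Origin: centre of its underside; two 73 mm square pockets centred 38 mm to +y and -y of it along its own y; floor 3 mm up. Either bottle may stand in either pocket.
- tray: Black plastic parts tray fixed on the bench, 140 (its x) x 200 (its y) x 20 mm, walls and floor 3 mm. Origin: centre of its underside; floor 3 mm up. Its +y end, beyond y = 40 mm, holds a flange and a ring; the rest is free for the cap, for instance at y = -30 mm.
- low_bottle: Bystander in the other pocket: square white bottle 70 x 70 mm, 108 mm tall with its narrow 29 mm plain cap. Origin: centre of its underside.
- blank_flange: Bystander in the tray's +y end: steel blank flange, 40 mm across, 10 mm tall, origin under its centre.
- centring_ring: Bystander in the tray's +y end: aluminium ring, 33 mm across, 8 mm tall, origin under its centre.
- wing_clamp: Bystander on the bench near the robot: aluminium flange clamp lying flat, about 75 x 60 mm, 16 mm tall, origin under its ring's centre.
- spanner: Bystander: steel spanner 190 mm long lying at the far side of the bench, origin under its middle.
- union: Bystander: steel hexagonal pipe union standing upright, 24 mm across, 34 mm tall, far side of the bench, origin under its centre.
- wipe_box: Bystander: white and green box of wipes, 110 x 180 x 85 mm, far right of the bench, origin under its centre.
There are look-alikes about, which are no part of the job. Of the things like the cap, leave any that is orange; of the rest the larger one is meant.

How it is judged:
On the way, in this order (a step that is already met when the one before it is completed fails the run):
1. the cap, still on the neck, has been turned open (more than 30 degrees counter-clockwise) (angle between the x axis of cap and the x axis of bottle, either way round above 0.53 rad and z of cap in the frame of bottle below 0.154 m and horizontal distance between cap and bottle below 0.006 m), for 0.05 s.
2. the cap is lifted clear above the neck (z of cap in the frame of bottle above 0.166 m), for 0.1 s.
3. the cap stands mouth down on the tray's floor while the fingers still hold it (z of cap in the frame of tray below 0.008 m and x of cap in the frame of tray between -0.05 and 0.05 m and y of cap in the frame of tray between -0.08 and 0.08 m and angle between cap's own z axis and vertical below 0.15 rad and contact force between the fingers and cap above 0.5 N), for 0.05 s.
At the end, for the whole second after the job is handed in: The cap stands mouth down on the tray's floor (rim within 3 mm of it, upright within 6 degrees, its centre within 50 mm across and 80 mm along of the tray's centre), released and at rest; the bottle stands at rest in its pocket, seated within 5 mm and upright within 5 degrees (z of cap in the frame of tray below 0.006 m and x of cap in the frame of tray between -0.05 and 0.05 m and y of cap in the frame of tray between -0.08 and 0.08 m and angle between cap's own z axis and vertical below 0.1 rad and linear speed of each of cap, bottle below 0.02 m/s and angle between bottle's own z axis and vertical below 0.08 rad and z of bottle in the frame of holder below 0.008 m); the robot touches nothing.
It fails at once if cap crushed or wrenched: more than 55 N between cap and bottle (contact force between cap and bottle above 55 N).
It fails at once if bottle lifted out of its pocket by more than 15 mm or tipped by more than 10 degrees (z of bottle in the frame of holder above 0.018 m or angle between bottle's own z axis and vertical above 0.175 rad).
It fails at once if a bystander moved by more than 12 mm (distance of any of low_bottle, blank_flange, centring_ring, wing_clamp, spanner, union, wipe_box from where it was at the start of the episode above 0.012 m).
It also fails if it takes over 67 s, if anything falls off the work surface, if the arm or the gripper's body presses on something with over 40 N, if the wrist force passes 120 N, or if a joint passes its speed limit or range.

## Robot

A 7-joint arm with a two-finger parallel gripper is mounted at the origin on the work surface. World frame = base frame: x ahead of the robot, y to its left, z up, the work surface at z = 0. Lengths are in m, angles in rad, forces in N, time in s.
With the tool pointing down it reaches from about 0.35 to 0.9 m from the base axis. Payload 8.1 kg.
Tool frame: the origin (TCP) lies between the finger pads, 19 mm behind the fingertips; this is the grasp point; z points along the fingers, y is the line along which they close (so a half turn about z gives the same grasp; the last joint's range is limited). The gripper opens to 92 mm and grips with 3 to 60 N. Pads are 19 mm wide; open, the fingers measure 130 mm over their backs; the gripper's body (75 mm by 190 mm) begins 47 mm behind the grasp point.
Start: joints at [-1.278, 0.434, 0.025, 1.573, -0.012, 1.134, -0.075], TCP at [0.241, 0.577, 0.246] pointing down, gripper open.
Joint ranges: [-2.62, 2.62], [-0.44, 2.09], [-1.27, 1.32], [0.08, 2.57], [-1.32, 4.46], [0.12, 2], [-2.74, 2.74]. Speed limits (rad/s): [2.22, 2.22, 3.01, 3.01, 3.14, 3.14, 3.14].

## Interface

Orientations are given as a rotation vector (axis times angle).
In Python, from cell import arm gives the robot as it stands.
- The arm moves only by the tool carry_out, never from a script. Its arguments are lists of equal length, an entry for each row: "claw": the finger opening in cm, from 0 to 9.18; "delta_pos": the shift along the tool's x, y, z in cm, a list of three; "angular": the turn, a rotation vector about the tool's x, y, z in rad, a list of three. In form: {"claw": [claw, ...], "delta_pos": [[dx, dy, dz], ...], "angular": [[ax, ay, az], ...]}. A call has 1 to 20 rows; each row shifts and turns the commanded pose from where the row before left it, along the tool's axes as they then stand; what a row does not reach is not made up. A row lasts 1/10 s, in which the tool goes at most 50 mm and 8.59 degrees, less where a joint would pass 70% of its speed; a pose out of reach is approached as far as the arm can. A call with a gripper value outside its range is refused whole. The fingers move at their own pace and stop on an object; "force" is the grip in N (left out, the last holds). Time passes only in rows, so rows that do not move let the fingers close. It gives the time, the measured TCP pose, the force, the opening and the grip force at its end, in the units of the state.
- arm.observe(): the state, without advancing time (a new reading comes with each control period).
- arm.get_image(name): name is "scene" or "top"; returns a dict with "frame" (400x640x3 uint8, red, green, blue), "mtx" (3x3 intrinsics, pixels), "T" (4x4, takes a point from camera to world coordinates). Camera axes: x right, y down, z forward; pixel columns grow to the right and rows downward; lengths in m; the calibration is good to about 2 mm. A picture is of the moment at which its call begins. There is no depth.
- arm.sign_off(): hands the job in; it is judged then, once.
Trained networks look in a picture, given as the dict that the camera call returned (one of the last four; its "shot" number tells which), for a name from the list of things; names that differ only in an ending like _2 or _b are one class to them, and where a whole thing is asked for, a point or a joint stands for the part that bears it (a point fixed in the world has none). Each returns a list of dicts, best first, with "conf" (0 to 1); they miss things now and then, are a little off and sometimes report something else, mostly with a low value. They report only what shows in the picture. A call takes as long as a camera call. They do not tell look-alikes from the thing itself.
- arm.look_for(label, picture): "centre" ([column, row] as shares, 0 to 1, of the picture: columns of its width, rows of its height, amid what is visible of it).
- arm.trace(label, picture): "region" (400x640 bool, what is visible of it) and "centre" ([column, row] as shares, 0 to 1, of the picture: columns of its width, rows of its height, amid what is visible of it).
- arm.place_of(label, picture): "centre" ([column, row] as shares, 0 to 1, of the picture: columns of its width, rows of its height: a listed point, or the origin of a listed thing).
The state is a dict: "clock": time; "joints": joint angles; "dq": joint speeds; "joint_efforts": joint torques, N m; "position": TCP position; "ee_rot": TCP orientation; "force": force on the tool from outside, world axes, zero at the start; "ft_torque": the same for the moment, N m; "width": opening from 0.0 (shut) to 1.0 (fully open); "gripper_force": force on a finger pad.
Only numpy, scipy, OpenCV 4.12 (cv2) and the standard library are available. Lean on these libraries where they do the work, as an engineer would, in place of code of your own. Each camera call takes 0.05 s, during which the arm holds its last target. There are 200 camera calls.

## Working session

There is one attempt and no reset: what is moved stays moved. The work goes in short steps, Python scripts to look and compute and a tool call to move; the robot and the scene stay as the last step left them, time stands still between calls to the robot, and variables do not carry over. Pictures are saved under pics/ and viewed, at most 10 in all, crops included, and the job is handed in when it is done.

Besides the shell and the picture viewer there is one more tool, called after "Request:" as name(argument=value, ...), one argument or row to a line, values as JSON. carry_out: Moves the arm, as the interface text tells. Its arguments: {"type":"object","properties":{"claw":{"type":"array","items":{"type":"number"}},"delta_pos":{"type":"array","items":{"type":"array","items":{"type":"number"}}},"angular":{"type":"array","items":{"type":"array","items":{"type":"number"}}},"force":{"type":"number"}},"required":["claw","delta_pos","angular"]}

```bash
mkdir -p pics; ls; cat > h.py <<'E'
import numpy as np, cv2
from cell import arm
def proj(im,p):
    T=np.linalg.inv(im["T"]); q=T[:3,:3]@np.asarray(p,float)+T[:3,3]; u=im["mtx"]@q; return u[:2]/u[2]
def ray(im,uv,z):
    d=im["T"][:3,:3]@np.linalg.inv(im["mtx"])@np.array([uv[0],uv[1],1.]); o=im["T"][:3,3]
    return o+d*(z-o[2])/d[2]
def tri(a,ua,b,ub):
    A=[];B=[]
    for im,uv in((a,ua),(b,ub)):
        d=im["T"][:3,:3]@np.linalg.inv(im["mtx"])@np.array([uv[0],uv[1],1.]);d/=np.linalg.norm(d)
        P=np.eye(3)-np.outer(d,d);A.append(P);B.append(P@im["T"][:3,3])
    return np.linalg.lstsq(np.vstack(A),np.hstack(B),rcond=None)[0]
def px(c): return np.array(c)*[640,400]
E
python3 - <<'E'
from h import *
np.set_printoptions(precision=3,suppress=True)
ims={n:arm.get_image(n) for n in("scene","top")}
for n,im in ims.items():
    cv2.imwrite(f"pics/{n}0.png",cv2.cvtColor(im["frame"],cv2.COLOR_RGB2BGR))
    print(n,im["T"][:3,3],im["T"][:3,2],im["mtx"][0])
    for l in("cap_top","cap","bottle","holder","tray","low_bottle"):
        print(l,[(px(r["centre"]).round(1),round(r["conf"],2)) for r in arm.place_of(l,im)][:4])
print(arm.observe())
E
```

```text
pics
scene [ 1.089 -0.262  0.903] [-0.511  0.188 -0.838] [422.595   0.    321.775]
cap_top [(array([471.8, 199.1]), 0.81), (array([448.4, 123.6]), 0.78), (array([429.5, 137.3]), 0.41)]
cap [(array([463.2, 209.2]), 0.84), (array([448. , 135.8]), 0.64), (array([426.7, 139.9]), 0.39)]
bottle [(array([433.6, 173.4]), 0.57)]
holder [(array([422.1, 176.3]), 0.65), (array([447. , 129.6]), 0.39)]
tray [(array([287.8, 207. ]), 0.64)]
low_bottle [(array([405.7, 174.9]), 0.97)]
top [ 0.53  -0.094  1.126] [ 0.084  0.012 -0.996] [422.733   0.    320.135]
cap_top [(array([190.2, 168. ]), 0.72), (array([175.8, 209.1]), 0.71), (array([182.1, 256.1]), 0.59)]
cap [(array([181.7, 211.2]), 0.66), (array([192.9, 168.6]), 0.61), (array([181.1, 252.7]), 0.49)]
bottle [(array([201.1, 213.1]), 0.86), (array([180.6, 210.9]), 0.37)]
holder [(array([213.4, 217.3]), 0.59), (array([183.2, 210. ]), 0.56)]
tray [(array([346.5, 231.7]), 0.73)]
low_bottle [(array([229.2, 215.3]), 0.72)]
{'clock': 0.7, 'joints': array([-1.278,  0.434,  0.025,  1.573, -0.012,  1.134, -0.075]), 'dq': array([ 0.   ,  0.001,  0.001,  0.001,  0.001,  0.   , -0.   ]), 'joint_efforts': array([ -0.   , -66.748,   0.984, -31.475,  -0.061,   0.033,   0.   ]), 'position': array([0.241, 0.577, 0.246]), 'ee_rot': array([0.618, 3.08 , 0.   ]), 'force': array([ 0.858, -0.107,  0.994]), 'ft_torque': array([-0.047, -0.001, -0.034]), 'gripper_force': 0.0, 'width': 1.0029543388297784}
```

View pics/scene0.png

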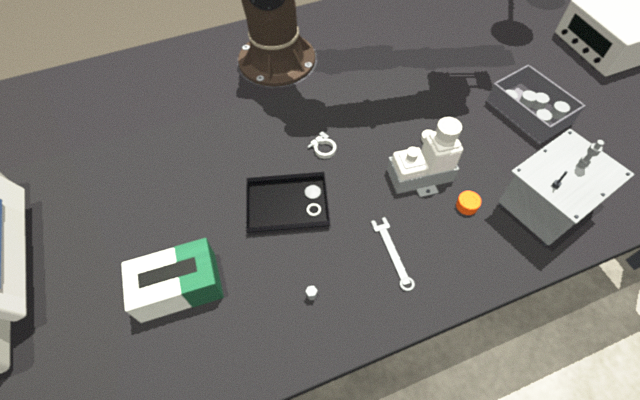

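View pics/top0.png

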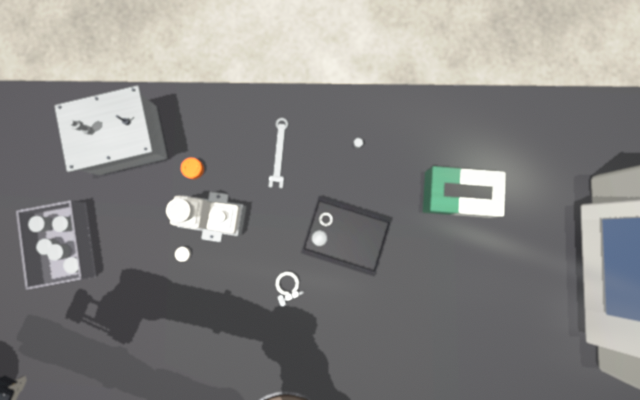

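The scene picture shows the tall bottle with the wide pale cap at (448,128), in the top view at (178,210). Things that could be mistaken for the cap, by top-view pixel:
- the orange cap at (191,168)
- a smaller pale cap on the bench at (182,254)
- the low bottle's narrow cap at (220,215)

I choose the wide pale cap on the tall bottle and will check it in a crop and by measurement.

```bash
python3 - <<'E'
from h import *
np.set_printoptions(precision=4,suppress=True)
s,t=arm.get_image("scene"),arm.get_image("top")
us=[px(r["centre"]) for r in arm.place_of("cap_top",s)]; ut=[px(r["centre"]) for r in arm.place_of("cap_top",t)]
for a in us:
    for b in ut: print(a,b,tri(s,a,t,b))
for n,im in(("s",s),("t",t)):
    for l in("cap","holder","tray"):
        for r in arm.trace(l,im)[:3]:
            m=r["region"].astype(np.uint8); (c,wh,an)=cv2.minAreaRect(cv2.findNonZero(m))
            print(n,l,round(r["conf"],2),m.sum(),np.round(c,1),np.round(wh,1),round(an,1))
            if l=="tray":
                box=cv2.boxPoints((c,wh,an)); print(np.array([ray(im,p,0.018) for p in box]))
# circle edges in crops
for p,z in((ray(t,(178.5,210),.18),.18),):
    print("captop top-view at z.18",p, proj(s,p))
    for rad in(.02625,): print("radius px",np.linalg.norm(proj(t,p+[rad,0,0])-proj(t,p)))
for n in("blank_flange","centring_ring"): print(n,[ray(t,px(r["centre"]),.005) for r in arm.place_of(n,t)][:2])
a=cv2.resize(t["frame"][160:270,140:260],None,fx=4,fy=4,interpolation=cv2.INTER_CUBIC)
b=cv2.resize(s["frame"][105:215,380:490][:, :],None,fx=4,fy=4,interpolation=cv2.INTER_CUBIC)
c=np.hstack([a,b])[:,:]; c=cv2.resize(c,(800,int(800*c.shape[0]/c.shape[1])))
cv2.imwrite("pics/crop1.png",cv2.cvtColor(c,cv2.COLOR_RGB2BGR)); print(c.shape)
E
```

```text
[453.568 123.2  ] [191.296 166.   ] [0.6636 0.1707 0.2957]
[453.568 123.2  ] [176.896 209.4  ] [0.5859 0.2409 0.1863]
[453.568 123.2  ] [181.696 254.88 ] [0.4936 0.2937 0.0681]
[469.696 201.28 ] [191.296 166.   ] [0.7089 0.2605 0.0257]
[469.696 201.28 ] [176.896 209.4  ] [ 0.6109  0.381  -0.194 ]
[469.696 201.28 ] [181.696 254.88 ] [ 0.4832  0.4829 -0.4382]
[420.096 175.08 ] [191.296 166.   ] [0.673  0.1689 0.1616]
[420.096 175.08 ] [176.896 209.4  ] [0.5828 0.2523 0.002 ]
[420.096 175.08 ] [181.696 254.88 ] [ 0.4571  0.338  -0.2226]
[427.776 136.68 ] [191.296 166.   ] [0.6587 0.1526 0.2706]
[427.776 136.68 ] [176.896 209.4  ] [0.5776 0.2222 0.1517]
[427.776 136.68 ] [181.696 254.88 ] [0.4744 0.2832 0.0034]
s cap 0.76 448 [467.6 202.8] [22.4 23.3] 26.6
s cap 0.75 516 [447.8 129.9] [22.8 25.9] 26.6
s cap 0.62 65 [424.6 134.2] [ 5.5 13.5] 41.2
s holder 0.74 1127 [420.6 178.6] [71.4 34.9] 7.8
s tray 0.89 4263 [285.4 201.3] [55.4 83.4] 85.0
[[ 0.4208 -0.2354  0.018 ]
 [ 0.4812 -0.0289  0.018 ]
 [ 0.6367 -0.0792  0.018 ]
 [ 0.5801 -0.2687  0.018 ]]
t cap 0.85 501 [180. 210.] [22. 26.] 90.0
t cap 0.8 367 [192.5 168. ] [20. 21.] 90.0
t cap 0.49 160 [183. 254.] [12. 14.] 90.0
t holder 0.72 610 [222.7 220. ] [44.8 50.4] 23.0
t tray 0.95 4607 [346.5 235.6] [78.9 62.5] 17.7
[[ 0.4834 -0.0285  0.018 ]
 [ 0.6399 -0.0757  0.018 ]
 [ 0.5794 -0.2734  0.018 ]
 [ 0.4246 -0.2243  0.018 ]]
captop top-view at z.18 [0.5835 0.236  0.18  ] [448.8335 125.3004]
radius px 11.62860311614414
blank_flange [array([ 0.5249, -0.0762,  0.005 ]), array([0.596 , 0.3029, 0.005 ])]
centring_ring [array([ 0.5687, -0.1011,  0.005 ])]
(382, 800, 3)
```

View pics/crop1.png

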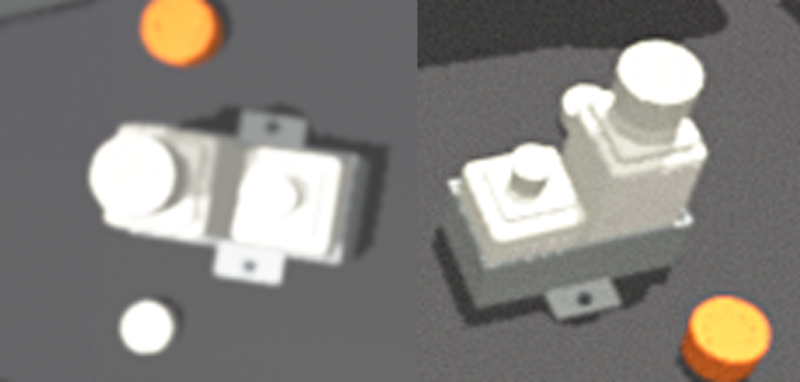

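The crop shows the wide pale cap on the taller bottle at about crop (133,174) in the top view and (659,74) in the scene view. The orange cap and the small pale cap stand apart from it, so the choice holds. It triangulates to about (0.583, 0.236, 0.18), which matches the expected height of 0.180. I'll move above it now.

Request:
carry_out(
  claw=[9.18, 9.18, 9.18, 9.18, 9.18, 9.18, 9.18, 9.18, 9.18, 9.18, 9.18, 9.18, 9.18, 9.18, 9.18, 9.18, 9.18, 9.18],
  delta_pos=[
    [-2.8, -1.14, 0],
    [-2.8, -1.14, 0],
    [-2.8, -1.14, 0],
    [-2.8, -1.14, 0],
    [-2.8, -1.14, 0],
    [-2.8, -1.14, 0],
    [-2.8, -1.14, 0],
    [-2.8, -1.14, 0],
    [-2.8, -1.14, 0],
    [-2.8, -1.14, 0],
    [-2.8, -1.14, 0],
    [-2.8, -1.14, 0],
    [-2.8, -1.14, 0],
    [-2.8, -1.14, 0],
    [-2.8, -1.14, 0],
    [-2.8, -1.14, 0],
    [0, 0, 0],
    [0, 0, 0],
  ],
  angular=[
    [0, 0, 0],
    [0, 0, 0],
    [0, 0, 0],
    [0, 0, 0],
    [0, 0, 0],
    [0, 0, 0],
    [0, 0, 0],
    [0, 0, 0],
    [0, 0, 0],
    [0, 0, 0],
    [0, 0, 0],
    [0, 0, 0],
    [0, 0, 0],
    [0, 0, 0],
    [0, 0, 0],
    [0, 0, 0],
    [0, 0, 0],
    [0, 0, 0],
  ],
  force=40,
)

```text
clock: 3.1
position: [0.5843, 0.235, 0.2454]
ee_rot: [-0.62, -3.08, 0.0]
force: [-0.9, 0.1, -0.0]
width: 0.999
gripper_force: 0.0
```

```bash
python3 - <<'E'
from h import *
np.set_printoptions(precision=4,suppress=True)
s=arm.get_image("scene"); t=arm.get_image("top")
print(tri(s,(449.5,126.3),t,(178.2,210.0)))
o=arm.observe(); print({k:o[k] for k in("clock","joints","position","ee_rot","force","ft_torque")})
print([(px(r["centre"]),r["conf"]) for r in arm.place_of("cap_top",s)],[(px(r["centre"]),r["conf"]) for r in arm.place_of("cap_top",t)])
c=np.hstack([s["frame"][60:220,350:520],t["frame"][130:290,110:280]]); c=cv2.resize(c,(800,376),interpolation=cv2.INTER_CUBIC)
cv2.imwrite("pics/c2.png",cv2.cvtColor(c,cv2.COLOR_RGB2BGR))
E
```

```text
[0.5838 0.2383 0.1759]
{'clock': 3.2, 'joints': array([-0.5787,  0.4419,  0.1598,  1.5699, -0.076 ,  1.1361,  0.7742]), 'position': array([0.5833, 0.2367, 0.2454]), 'ee_rot': array([-0.6157, -3.0799, -0.0007]), 'force': array([-0.3352,  0.7966,  0.0413]), 'ft_torque': array([-0.0193,  0.0231, -0.0236])}
[(array([449.92, 122.2 ]), 0.59), (array([473.088, 200.   ]), 0.59), (array([450.688, 134.4  ]), 0.58), (array([427.52, 135.4 ]), 0.46)] [(array([189.888, 168.12 ]), 0.72), (array([180.48, 255.4 ]), 0.5)]
```

Request:
carry_out(
  claw=[9.18, 9.18, 9.18, 9.18, 9.18, 9.18, 9.18, 9.18, 9.18, 9.18, 9.18, 9.18, 9.18, 9.18, 9.18, 9.18],
  delta_pos=[
    [0, 0, 0],
    [0, 0, 0],
    [0, 0, 0],
    [0, 0, 0],
    [0, 0, 0.4],
    [0, 0, 0.4],
    [0, 0, 0.4],
    [0, 0, 0.4],
    [0, 0, 0.8],
    [0, 0, 0.8],
    [0, 0, 0.8],
    [0, 0, 0.8],
    [0, 0, 0.8],
    [0, 0, 0.8],
    [0, 0, 0.8],
    [0, 0, 0],
  ],
  angular=[
    [0, 0, 0.13],
    [0, 0, 0.13],
    [0, 0, 0.13],
    [0, 0, 0.13],
    [0, 0, 0.13],
    [0, 0, 0.13],
    [0, 0, 0.13],
    [0, 0, 0.13],
    [0, 0, 0],
    [0, 0, 0],
    [0, 0, 0],
    [0, 0, 0],
    [0, 0, 0],
    [0, 0, 0],
    [0, 0, 0],
    [0, 0, 0],
  ],
)

```text
clock: 4.9
position: [0.5833, 0.2354, 0.1721]
ee_rot: [-2.066, -2.366, 0.003]
force: [-0.7, 0.5, 0.3]
width: 0.996
gripper_force: 0.0
```

```bash
python3 - <<'E'
from h import *
np.set_printoptions(precision=4,suppress=True)
s=arm.get_image("scene"); t=arm.get_image("top")
o=arm.observe(); print({k:o[k] for k in("clock","joints","position","ee_rot","force","ft_torque")})
c=np.hstack([s["frame"][60:180,380:520],t["frame"][150:270,110:250]]); c=cv2.resize(c,(800,343),interpolation=cv2.INTER_CUBIC)
cv2.imwrite("pics/c3.png",cv2.cvtColor(c,cv2.COLOR_RGB2BGR))
E
```

```text
{'clock': 5.0, 'joints': array([-0.7246,  0.5216,  0.3819,  1.6703, -0.2234,  0.9932, -0.1311]), 'position': array([0.584 , 0.2356, 0.1734]), 'ee_rot': array([-2.0666, -2.3661,  0.0004]), 'force': array([ 0.2205, -0.1342, -0.6269]), 'ft_torque': array([-0.0566, -0.001 , -0.0022])}
```

View pics/c3.png

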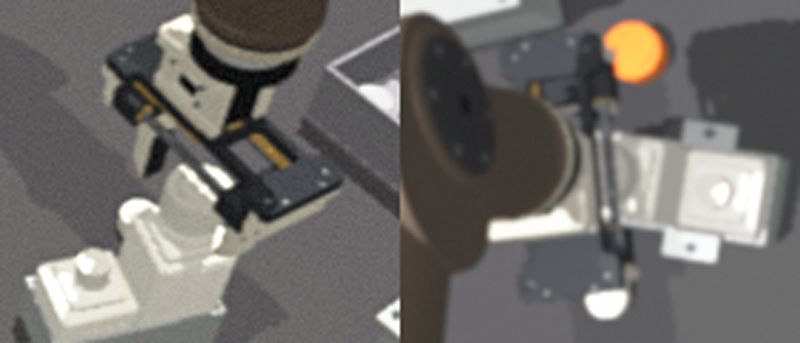

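The open fingers straddle the wide cap at crop (190,200). The grip line runs roughly along world x and nothing else is between the fingers, so I'll close.

Request:
carry_out(
  claw=[4.5, 4.5, 4.5, 4.5, 4.5, 4.5, 4.5, 4.5, 4.5, 4.5],
  delta_pos=[
    [0, 0, 0],
    [0, 0, 0],
    [0, 0, 0],
    [0, 0, 0],
    [0, 0, 0],
    [0, 0, 0],
    [0, 0, 0],
    [0, 0, 0],
    [0, 0, 0],
    [0, 0, 0],
  ],
  angular=[
    [0, 0, 0],
    [0, 0, 0],
    [0, 0, 0],
    [0, 0, 0],
    [0, 0, 0],
    [0, 0, 0],
    [0, 0, 0],
    [0, 0, 0],
    [0, 0, 0],
    [0, 0, 0],
  ],
  force=45,
)

```text
clock: 6.0
position: [0.5842, 0.2357, 0.1736]
ee_rot: [2.066, 2.366, 0.001]
force: [2.3, -0.6, -0.1]
width: 0.557
gripper_force: 45.0
```

```bash
cat > o.py <<'E'
from h import *
np.set_printoptions(precision=4,suppress=True)
F=[];Q=[];P=[]
for i in range(3):
    arm.get_image("top"); o=arm.observe(); F.append(o["force"]);Q.append(o["ft_torque"]);P.append(o["position"])
print(o["clock"],"F",np.mean(F,0),"M",np.mean(Q,0),"P",np.mean(P,0),"rot",o["ee_rot"],"q7",o["joints"][6],"w",o["width"]*91.8,"g",o["gripper_force"])
E
python3 o.py
```

```text
6.15 F [2.0167 0.1962 0.0491] M [ 0.0295 -0.3608 -0.0062] P [0.5842 0.2357 0.1736] rot [2.0665 2.3661 0.0006] q7 -0.13111957587060308 w 51.612968754655085 g 45.000334647484124
```

Request:
carry_out(
  claw=[4.5, 4.5, 4.5, 4.5, 4.5],
  delta_pos=[
    [0, 0, 0.08],
    [0, 0, 0.08],
    [0, 0, 0.08],
    [0, 0, 0.08],
    [0, 0, 0],
  ],
  angular=[
    [0, 0, 0],
    [0, 0, 0],
    [0, 0, 0],
    [0, 0, 0],
    [0, 0, 0],
  ],
)

```text
clock: 6.65
position: [0.5846, 0.2357, 0.1717]
ee_rot: [2.066, 2.366, 0.003]
force: [-1.1, -1.1, 11.8]
width: 0.563
gripper_force: 45.0
```

```bash
python3 o.py
```

```text
6.8 F [-0.5678 -0.5947 11.475 ] M [-0.2105  0.2352  0.0193] P [0.5846 0.2357 0.1718] rot [2.0665 2.3655 0.003 ] q7 -0.12981533687823751 w 51.64711471736001 g 45.00394082162529
```

Request:
carry_out(
  claw=[4.5, 4.5, 4.5, 4.5, 4.5],
  delta_pos=[
    [0, 0, 0.08],
    [0, 0, 0.08],
    [0, 0, 0.08],
    [0, 0, 0.06],
    [0, 0, 0],
  ],
  angular=[
    [0, 0, 0],
    [0, 0, 0],
    [0, 0, 0],
    [0, 0, 0],
    [0, 0, 0],
  ],
)

```text
clock: 7.3
position: [0.5848, 0.2358, 0.1701]
ee_rot: [2.067, 2.366, 0.005]
force: [-5.2, -1.3, 22.3]
width: 0.557
gripper_force: 45.0
```

```bash
python3 o.py
```

```text
7.45 F [-4.6    -1.1533 22.3959] M [-0.4299  1.1711  0.0165] P [0.5848 0.2358 0.1701] rot [2.0666 2.3655 0.0046] q7 -0.12860585357846804 w 51.79169092963353 g 45.007834397256374
```

Request:
carry_out(
  claw=[4.5, 4.5, 4.5, 4.5, 4.5, 4.5],
  delta_pos=[
    [0, 0, 0],
    [0, 0, 0],
    [0, 0, 0],
    [0, 0, 0],
    [0, 0, 0],
    [0, 0, 0],
  ],
  angular=[
    [0, 0, -0.08],
    [0, 0, -0.08],
    [0, 0, -0.08],
    [0, 0, -0.08],
    [0, 0, -0.08],
    [0, 0, 0],
  ],
)

```text
clock: 8.05
position: [0.5861, 0.2363, 0.1699]
ee_rot: [1.55, 2.729, 0.007]
force: [3.7, 1.1, 13.4]
width: 0.561
gripper_force: 45.0
```

```bash
python3 o.py
```

```text
8.2 F [ 2.5435  0.5421 13.1512] M [ 0.1123 -0.3845 -0.0134] P [0.5861 0.2363 0.1698] rot [1.554  2.7268 0.0072] q7 0.21334869025872175 w 51.154365940316936 g 45.00398091506213
```

Request:
carry_out(
  claw=[4.5, 4.5, 4.5, 4.5],
  delta_pos=[
    [0, 0, 0.05],
    [0, 0, 0.05],
    [0, 0, 0.05],
    [0, 0, 0],
  ],
  angular=[
    [0, 0, 0],
    [0, 0, 0],
    [0, 0, 0],
    [0, 0, 0],
  ],
)

```text
clock: 8.6
position: [0.5862, 0.2363, 0.1688]
ee_rot: [1.554, 2.727, 0.008]
force: [-0.0, 0.1, 16.9]
width: 0.563
gripper_force: 45.0
```

```bash
python3 o.py
```

```text
8.75 F [ 0.8197  0.0551 18.1306] M [-0.0153 -0.0554  0.0252] P [0.5862 0.2363 0.1688] rot [1.554  2.7266 0.0076] q7 0.2137614037879843 w 51.44601711660268 g 45.00530895777047
```

Request:
carry_out(
  claw=[4.5, 4.5, 4.5, 4.5, 4.5],
  delta_pos=[
    [0, 0, 0.04],
    [0, 0, 0],
    [0, 0, 0],
    [0, 0, 0],
    [0, 0, 0],
  ],
  angular=[
    [0, 0, -0.04],
    [0, 0, -0.04],
    [0, 0, -0.04],
    [0, 0, -0.04],
    [0, 0, 0],
  ],
)

```text
clock: 9.25
position: [0.5865, 0.2366, 0.1687]
ee_rot: [1.329, 2.842, 0.009]
force: [1.4, 0.9, 19.5]
width: 0.558
gripper_force: 45.0
```

```bash
python3 o.py
```

```text
9.4 F [ 1.4601  1.1972 19.0318] M [ 0.1087 -0.1875 -0.0026] P [0.5865 0.2366 0.1687] rot [1.3306 2.8412 0.0087] q7 0.35118754995006257 w 51.60968857279041 g 45.00525278504938
```

Request:
carry_out(
  claw=[4.5, 4.5, 4.5, 4.5],
  delta_pos=[
    [0, 0, 0.02],
    [0, 0, 0],
    [0, 0, 0],
    [0, 0, 0],
  ],
  angular=[
    [0, 0, -0.03],
    [0, 0, -0.03],
    [0, 0, -0.03],
    [0, 0, 0],
  ],
)

```text
clock: 9.8
position: [0.5866, 0.2367, 0.1686]
ee_rot: [1.2, 2.898, 0.009]
force: [0.8, 0.1, 19.2]
width: 0.561
gripper_force: 45.0
```

```bash
python3 o.py
```

```text
9.95 F [ 1.7412  0.3906 19.5165] M [ 0.1565 -0.2232 -0.0422] P [0.5866 0.2367 0.1686] rot [1.2013 2.8978 0.0088] q7 0.4285616030411292 w 51.83624505577531 g 45.005445862188935
```

Request:
carry_out(
  claw=[4.5, 4.5, 4.5, 4.5],
  delta_pos=[
    [0, 0, 0.01],
    [0, 0, 0],
    [0, 0, 0],
    [0, 0, 0],
  ],
  angular=[
    [0, 0, -0.03],
    [0, 0, -0.03],
    [0, 0, -0.03],
    [0, 0, 0],
  ],
)

```text
clock: 10.35
position: [0.5866, 0.2368, 0.1686]
ee_rot: [1.068, 2.949, 0.009]
force: [1.4, 1.0, 19.3]
width: 0.559
gripper_force: 45.0
```

```bash
python3 o.py
```

```text
10.5 F [ 1.0708  0.4385 19.6862] M [ 0.1646 -0.2163 -0.0007] P [0.5866 0.2368 0.1686] rot [1.0695 2.9487 0.0087] q7 0.5060573830678055 w 51.54673872756444 g 45.0053685111925
```

Request:
carry_out(
  claw=[4.5, 4.5, 4.5, 4.5],
  delta_pos=[
    [0, 0, 0.01],
    [0, 0, 0],
    [0, 0, 0],
    [0, 0, 0],
  ],
  angular=[
    [0, 0, -0.04],
    [0, 0, -0.04],
    [0, 0, -0.03],
    [0, 0, 0],
  ],
)

```text
clock: 10.9
position: [0.5867, 0.237, 0.1686]
ee_rot: [0.904, 3.003, 0.009]
force: [2.1, 0.5, 20.0]
width: 0.56
gripper_force: 45.0
```

```bash
python3 o.py
```

```text
11.05 F [ 1.5334  1.3382 19.7242] M [ 0.205  -0.2102 -0.0252] P [0.5867 0.237  0.1686] rot [0.9057 3.0026 0.0085] q7 0.6008341658857076 w 51.96887276304633 g 45.005510710179806
```

Request:
carry_out(
  claw=[4.5, 4.5, 4.5, 4.5],
  delta_pos=[
    [0, 0, 0.01],
    [0, 0, 0],
    [0, 0, 0],
    [0, 0, 0],
  ],
  angular=[
    [0, 0, -0.04],
    [0, 0, -0.04],
    [0, 0, -0.03],
    [0, 0, 0],
  ],
)

```text
clock: 11.45
position: [0.5867, 0.2371, 0.1685]
ee_rot: [0.737, 3.048, 0.008]
force: [1.0, 2.0, 20.5]
width: 0.562
gripper_force: 45.0
```

```bash
python3 o.py
```

```text
11.6 F [ 1.1164  1.2019 20.4489] M [ 0.2715 -0.1968 -0.0582] P [0.5867 0.2371 0.1685] rot [0.739  3.0477 0.0082] q7 0.695790919360166 w 51.72874211225924 g 45.00585597474128
```

Request:
carry_out(
  claw=[4.5, 4.5, 4.5, 4.5],
  delta_pos=[
    [0, 0, 0],
    [0, 0, 0],
    [0, 0, 0],
    [0, 0, 0],
  ],
  angular=[
    [0, 0, -0.03],
    [0, 0, -0.03],
    [0, 0, -0.03],
    [0, 0, 0],
  ],
)

```text
clock: 12.0
position: [0.5867, 0.2372, 0.1686]
ee_rot: [0.599, 3.078, 0.008]
force: [1.5, 0.8, 20.4]
width: 0.562
gripper_force: 45.0
```

```bash
python3 o.py
```

```text
12.15 F [ 1.1103  1.1798 20.1933] M [ 0.3262 -0.1834 -0.0475] P [0.5867 0.2372 0.1685] rot [0.6011 3.0775 0.008 ] q7 0.7734961408931225 w 51.85924444822682 g 45.00593102071434
```

Request:
carry_out(
  claw=[4.5, 4.5, 4.5, 4.5],
  delta_pos=[
    [0, 0, 0],
    [0, 0, 0],
    [0, 0, 0],
    [0, 0, 0],
  ],
  angular=[
    [0, 0, -0.03],
    [0, 0, -0.03],
    [0, 0, -0.03],
    [0, 0, 0],
  ],
)

```text
clock: 12.55
position: [0.5867, 0.2375, 0.1686]
ee_rot: [0.46, 3.101, 0.008]
force: [2.0, 1.7, 20.0]
width: 0.557
gripper_force: 45.0
```

```bash
python3 o.py
```

```text
12.7 F [ 2.1219  2.0246 20.3517] M [ 0.4781 -0.2881 -0.1605] P [0.5867 0.2375 0.1686] rot [0.4622 3.1011 0.0083] q7 0.8512185698578532 w 51.352006682574505 g 45.00629369169474
```

Request:
carry_out(
  claw=[4.5, 4.5, 4.5],
  delta_pos=[
    [0, 0, 0],
    [0, 0, 0],
    [0, 0, 0],
  ],
  angular=[
    [0, 0, -0.01],
    [0, 0, -0.01],
    [0, 0, 0],
  ],
)

```text
clock: 13.0
position: [0.5867, 0.2375, 0.1686]
ee_rot: [0.431, 3.106, 0.008]
force: [1.7, 2.7, 19.1]
width: 0.563
gripper_force: 45.0
```

```bash
python3 o.py
```

```text
13.15 F [ 1.2962  2.4727 19.4598] M [ 0.5296 -0.2777 -0.2837] P [0.5867 0.2375 0.1686] rot [0.4312 3.1054 0.0083] q7 0.8684306986223326 w 51.51106689495168 g 45.00645976513624
```

The torque is 0.28 Nm and climbing steeply, so the cap is at its open stop. I'll lift.

Request:
carry_out(
  claw=[4.5, 4.5, 4.5, 4.5, 4.5, 4.5, 4.5, 4.5, 4.5, 4.5, 4.5, 4.5],
  delta_pos=[
    [0, 0, -0.1],
    [0, 0, -0.1],
    [0, 0, -0.1],
    [0, 0, -0.1],
    [0, 0, -0.1],
    [0, 0, -0.1],
    [0, 0, -0.1],
    [0, 0, -0.1],
    [0, 0, -0.1],
    [0, 0, -0.1],
    [0, 0, -0.1],
    [0, 0, 0],
  ],
  angular=[
    [0, 0, 0],
    [0, 0, 0],
    [0, 0, 0],
    [0, 0, 0],
    [0, 0, 0],
    [0, 0, 0],
    [0, 0, 0],
    [0, 0, 0],
    [0, 0, 0],
    [0, 0, 0],
    [0, 0, 0],
    [0, 0, 0],
  ],
)

```text
clock: 14.35
position: [0.5837, 0.2355, 0.1756]
ee_rot: [-0.432, -3.111, 0.001]
force: [2.8, 2.4, 0.4]
width: 0.56
gripper_force: 45.0
```

```bash
python3 o.py
```

```text
14.5 F [ 1.4079  1.5432 -0.2153] M [ 0.404  -0.3826 -0.0283] P [0.5837 0.2355 0.1756] rot [-0.4318 -3.1111  0.0006] q7 0.8680127297865902 w 51.57936662194845 g 44.99995134305209
```

Request:
carry_out(
  claw=[4.5, 4.5, 4.5, 4.5, 4.5, 4.5, 4.5, 4.5, 4.5, 4.5],
  delta_pos=[
    [0, 0, -0.3],
    [0, 0, -0.3],
    [0, 0, -0.4],
    [0, 0, -0.5],
    [0, 0, -0.5],
    [0, 0, -0.5],
    [0, 0, -0.5],
    [0, 0, -1],
    [0, 0, -1],
    [0, 0, 0],
  ],
  angular=[
    [0, 0, 0],
    [0, 0, 0],
    [0, 0, 0],
    [0, 0, 0],
    [0, 0, 0],
    [0, 0, 0],
    [0, 0, 0],
    [0, 0, 0],
    [0, 0, 0],
    [0, 0, 0],
  ],
)

```text
clock: 15.5
position: [0.5849, 0.236, 0.228]
ee_rot: [0.432, 3.109, 0.003]
force: [0.1, -0.5, -1.4]
width: 0.563
gripper_force: 45.0
```

```bash
python3 o.py; python3 - <<'E'
from h import *
s=arm.get_image("scene"); c=cv2.resize(s["frame"][50:220,370:540],(600,600),interpolation=cv2.INTER_CUBIC)
cv2.imwrite("pics/c4.png",cv2.cvtColor(c,cv2.COLOR_RGB2BGR))
E
```

```text
15.65 F [ 0.3225  0.3418 -0.8525] M [-0.0033 -0.0112 -0.0062] P [0.5842 0.2357 0.2264] rot [-0.4319 -3.1117 -0.    ] q7 0.8651283747073515 w 51.39187020132257 g 44.999849796295166
```

View pics/c4.png

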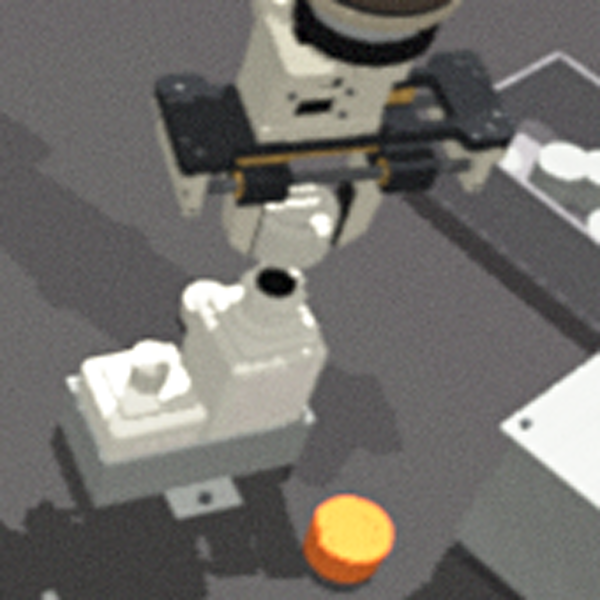

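The cap is off and held at crop (295,220), the open neck shows at (275,282), and the bottle is still seated. The tool's y axis is already parallel to the tray's long axis, so I'll carry it over now.

Request:
carry_out(
  claw=[4.5, 4.5, 4.5, 4.5, 4.5, 4.5, 4.5, 4.5, 4.5, 4.5, 4.5, 4.5, 4.5, 4.5, 4.5, 4.5, 4.5],
  delta_pos=[
    [-0.2, -1, 0],
    [-0.3, -2, 0],
    [-0.3, -2.7, 0],
    [-0.4, -3, 0],
    [-0.4, -3, 0],
    [-0.4, -3, 0],
    [-0.4, -3, 0],
    [-0.4, -3, 0],
    [-0.4, -3, 0],
    [-0.4, -3, 0],
    [-0.4, -3, 0],
    [-0.4, -3, 0],
    [-0.4, -3, 0],
    [-0.3, -3, 0],
    [-0.2, -2, 0],
    [0, -1, 0],
    [0, 0, 0],
  ],
  angular=[
    [0, 0, 0],
    [0, 0, 0],
    [0, 0, 0],
    [0, 0, 0],
    [0, 0, 0],
    [0, 0, 0],
    [0, 0, 0],
    [0, 0, 0],
    [0, 0, 0],
    [0, 0, 0],
    [0, 0, 0],
    [0, 0, 0],
    [0, 0, 0],
    [0, 0, 0],
    [0, 0, 0],
    [0, 0, 0],
    [0, 0, 0],
  ],
)

```text
clock: 17.4
position: [0.52, -0.1822, 0.2259]
ee_rot: [-0.438, -3.111, 0.001]
force: [0.4, 0.4, -0.4]
width: 0.56
gripper_force: 45.0
```

Request:
carry_out(
  claw=[4.5, 4.5, 4.5, 4.5, 4.5, 4.5, 4.5, 4.5, 4.5, 4.5, 4.5],
  delta_pos=[
    [0, 0, 1],
    [0, 0, 2],
    [0, 0, 2],
    [0, 0, 2],
    [0, 0, 2],
    [0, 0, 2],
    [0, 0, 2],
    [0, 0, 2],
    [0, 0, 1],
    [0, 0, 0.5],
    [0, 0, 0],
  ],
  angular=[
    [0, 0, 0],
    [0, 0, 0],
    [0, 0, 0],
    [0, 0, 0],
    [0, 0, 0],
    [0, 0, 0],
    [0, 0, 0],
    [0, 0, 0],
    [0, 0, 0],
    [0, 0, 0],
    [0, 0, 0],
  ],
)

```text
clock: 18.5
position: [0.5214, -0.1794, 0.0605]
ee_rot: [-0.431, -3.111, -0.0]
force: [-0.1, -0.3, 0.3]
width: 0.56
gripper_force: 45.0
```

```bash
python3 o.py; python3 - <<'E'
from h import *
s=arm.get_image("scene");c=cv2.resize(s["frame"][130:260,220:370],(690,598),interpolation=cv2.INTER_CUBIC)
cv2.imwrite("pics/c5.png",cv2.cvtColor(c,cv2.COLOR_RGB2BGR))
E
```

```text
18.65 F [0.2557 0.0172 0.1783] M [-0.0025 -0.0177 -0.0018] P [ 0.5219 -0.1799  0.0614] rot [0.4315 3.1104 0.    ] q7 1.6613582840079766 w 51.60733090112073 g 44.999794363975525
```

View pics/c5.png

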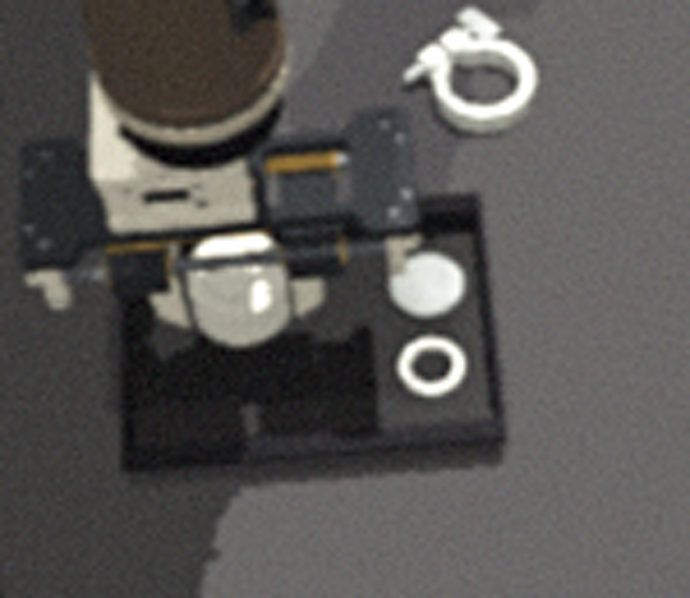

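The cap is held over the free part of the tray at crop (240,290), with the flange at (428,285) and the ring at (432,366) clear of the fingers. I'll lower it.

Request:
carry_out(
  claw=[4.5, 4.5, 4.5, 4.5, 4.5, 4.5, 4.5, 4.5],
  delta_pos=[
    [0, 0, 0.5],
    [0, 0, 0.7],
    [0, 0, 0.7],
    [0, 0, 0.6],
    [0, 0, 0.4],
    [0, 0, 0.3],
    [0, 0, 0.1],
    [0, 0, 0],
  ],
  angular=[
    [0, 0, 0],
    [0, 0, 0],
    [0, 0, 0],
    [0, 0, 0],
    [0, 0, 0],
    [0, 0, 0],
    [0, 0, 0],
    [0, 0, 0],
  ],
)

```text
clock: 19.5
position: [0.5214, -0.18, 0.0278]
ee_rot: [-0.432, -3.112, -0.0]
force: [-0.0, 0.4, -1.0]
width: 0.566
gripper_force: 45.0
```

```bash
python3 o.py
```

```text
19.65 F [-0.2413  0.2715 -0.2662] M [0.0304 0.0194 0.0003] P [ 0.5215 -0.1801  0.0281] rot [ 0.432   3.1114 -0.    ] q7 1.672034509800383 w 51.335464540305246 g 44.99983708374202
```

Request:
carry_out(
  claw=[4.5, 4.5, 4.5, 4.5, 4.5, 4.5],
  delta_pos=[
    [0, 0, 0.06],
    [0, 0, 0.06],
    [0, 0, 0.06],
    [0, 0, 0.06],
    [0, 0, 0.06],
    [0, 0, 0],
  ],
  angular=[
    [0, 0, 0],
    [0, 0, 0],
    [0, 0, 0],
    [0, 0, 0],
    [0, 0, 0],
    [0, 0, 0],
  ],
)

```text
clock: 20.25
position: [0.5215, -0.18, 0.0253]
ee_rot: [0.432, 3.112, 0.0]
force: [-2.6, 1.0, 5.1]
width: 0.56
gripper_force: 45.0
```

```bash
python3 o.py
```

```text
20.4 F [-1.3529  0.6449  5.0463] M [ 0.0577  0.4112 -0.0088] P [ 0.5214 -0.18    0.0253] rot [0.432  3.1116 0.0002] q7 1.6729638888566902 w 51.45321648575095 g 45.00147651415318
```

Contact is 5 N at TCP z 0.0253, where the rim should meet the floor, and the cap is still gripped. I'll release to a partial opening and then rise.

Request:
carry_out(
  claw=[5.3, 5.5, 6, 6.5, 7, 7, 7, 7],
  delta_pos=[
    [0, 0, -0.03],
    [0, 0, 0],
    [0, 0, 0],
    [0, 0, 0],
    [0, 0, 0],
    [0, 0, 0],
    [0, 0, 0],
    [0, 0, 0],
  ],
  angular=[
    [0, 0, 0],
    [0, 0, 0],
    [0, 0, 0],
    [0, 0, 0],
    [0, 0, 0],
    [0, 0, 0],
    [0, 0, 0],
    [0, 0, 0],
  ],
)

```text
clock: 21.2
position: [0.5214, -0.18, 0.0252]
ee_rot: [0.432, 3.112, 0.0]
force: [0.7, 0.6, -0.3]
width: 0.767
gripper_force: 0.0
```

```bash
python3 o.py
```

```text
21.35 F [-0.4698  0.211   0.0338] M [-0.0007  0.0043  0.002 ] P [ 0.5214 -0.18    0.0252] rot [-0.4319 -3.1117 -0.0001] q7 1.6728836518679593 w 70.10400321075737 g 0.0
```

Request:
carry_out(
  claw=[7, 7, 7, 7, 7, 7, 7, 7, 7, 7, 7, 7, 7, 7, 7],
  delta_pos=[
    [0, 0, -0.3],
    [0, 0, -0.5],
    [0, 0, -1],
    [0, 0, -1],
    [0, 0, -1.5],
    [0, 0, -2],
    [0, 0, -2],
    [0, 0, -2],
    [0, 0, -2],
    [-1.5, 0, -2],
    [-2, 0, -2],
    [-2, 0, -2],
    [-2, 0, 0],
    [-1, 0, 0],
    [0, 0, 0],
  ],
  angular=[
    [0, 0, 0],
    [0, 0, 0],
    [0, 0, 0],
    [0, 0, 0],
    [0, 0, 0],
    [0, 0, 0],
    [0, 0, 0],
    [0, 0, 0],
    [0, 0, 0],
    [0, 0, 0],
    [0, 0, 0],
    [0, 0, 0],
    [0, 0, 0],
    [0, 0, 0],
    [0, 0, 0],
  ],
)

```text
clock: 22.85
position: [0.6036, -0.2032, 0.2081]
ee_rot: [-0.432, -3.112, 0.0]
force: [0.5, 1.0, 0.1]
width: 0.765
gripper_force: 0.0
```

```bash
python3 o.py; python3 - <<'E'
from h import *
s=arm.get_image("scene"); t=arm.get_image("top")
c=cv2.resize(s["frame"][90:270,210:480],(800,533),interpolation=cv2.INTER_CUBIC)
cv2.imwrite("pics/c6.png",cv2.cvtColor(c,cv2.COLOR_RGB2BGR))
print([ray(s,px(r["centre"]),.032) for r in arm.place_of("cap_top",s)][:4])
E
```

```text
23.0 F [-0.5916 -0.0943  0.127 ] M [-0.0098 -0.0073 -0.0156] P [ 0.6022 -0.203   0.2078] rot [-0.4321 -3.11   -0.0004] q7 1.6353167153263648 w 69.57284299010306 g 0.0
[array([ 0.51287666, -0.17752037,  0.032     ]), array([0.71105586, 0.26142921, 0.032     ]), array([0.49219428, 0.26740156, 0.032     ])]
```

View pics/c6.png

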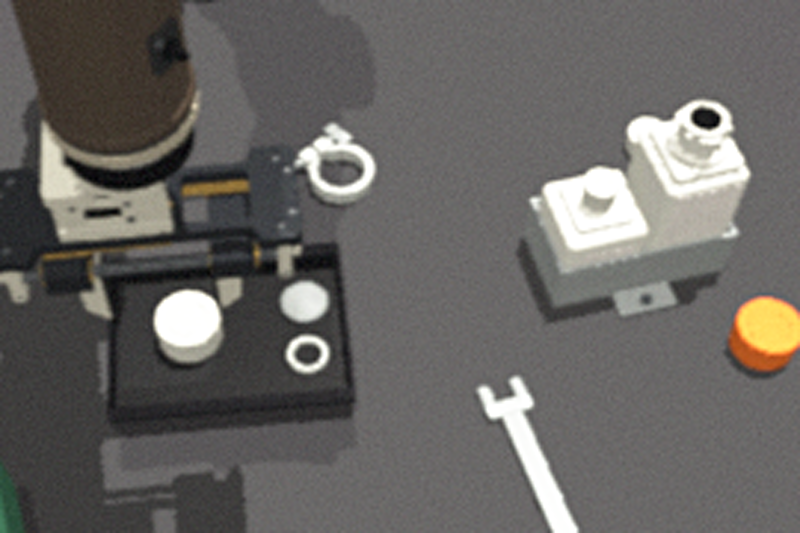

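The cap stands mouth down on the tray floor at crop (188,327). The bottle is upright in its pocket with its neck open at (705,118), the bystanders look undisturbed, and the gripper is clear. I'm handing the job in.

```bash
python3 -c "
from cell import arm
print(arm.sign_off())"
```

```text
the job is handed in; nothing more can be done
None
```

I opened the safety cap to its stop at about 0.28 Nm under 20 N of push, lifted it off and set it mouth down in the black tray. The last picture shows the bottle upright in its pocket and the nearby things in place; the job was handed in at about 23 s, and no verdict came back.

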